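# Fit the tube plate on the shaker, then find the loose hold-down bolt and hold its cap open

### The job

Get the shaker ready to run: lift the tube plate by its handle, lower it over the two locating pins of the shaker deck until it lies flush, and let go of it. Then check the three hold-down bolts by tapping lightly on their blue caps until you find the loose one, which sinks under the tap, and lift that bolt's spring-closed cap at least 45 degrees so that I can get my hex key in: finish while still holding it open. Leave the other two caps shut and do not disturb the things standing around.

Things in the scene. Friction and masses are not known exactly. Their poses are not given: they have to be found in the camera images.
- shaker: Orbital shaker, white housing with a dark steel deck on top, fixed to the bench. Origin: under its centre at bench height, z up; +x points to its keypad console (away from the robot, give or take 0.2 rad). The deck is 280 (x) by 310 (y) mm, its top 100 mm above the bench; two locating pins and three capped bolts stand on it.
- nest (a point): Point on the deck's top surface midway between the two locating pins, 15 mm to -x of the shaker's centre; axes as the shaker's. The pins stand at y = +55 and -55 mm from it: steel, 9 mm diameter, 18 mm tall, the upper 8 mm tapered to 4 mm.
- plate: Loose aluminium tube plate, 100 (x) by 140 (y) by 12 mm, 0.42 kg or so, on the bench left of the shaker. Origin: centre of its underside, z up. Two 12 mm through holes at y = +55 and -55 mm fit the pins, either way round. Lifting handle in the middle: black bar 12 mm wide (x), 70 long (y), 10 high, its centre 43 mm above the underside, on posts (10 by 8 mm) at y = +31 and -31 mm.
- bolt_1 (a point): Centre of the cap's top face, 29 mm above the deck, on the bolt in the deck's corner nearest the robot on the +y side; axes as the shaker's. The three bolts look the same and are turned alike; which one is loose changes from run to run. Each is a steel head of 34 mm diameter under a blue cap of 38 mm diameter, 5 mm thick. Bolt 1 stands at x -95, y +120 mm of the shaker.
- bolt_2 (a point): The same point on the bolt in the corner nearest the robot on the -y side (x -95, y -120 mm of the shaker). On every bolt a straight blue thumb tab, 12 mm wide (y), 8 mm thick, sticks out from the cap's +x edge to 46 mm to +x of this point, its mid-height 2.5 mm below this point, with nothing between it and the deck.
- bolt_3 (a point): The same point on the bolt in the middle of the deck's far edge (x +95, y 0 mm of the shaker). On every bolt the cap's hinge axis runs along the shaker's y, 21 mm to -x of this point and 2.5 mm below it: lifted by its tab, the cap swings up and back towards -x. A spring (1 to 2 N at the tab) shuts it when let go.
- loose_bolt (a joint): How far the loose bolt, wherever it stands, is pressed down: 0 at rest, 0.006 m at most. Tapped from above it sinks 4 to 5 mm under about 3 N and springs back; a firm bolt gives less than 1 mm at 6 N.
- loose_cap (a joint): Opening angle of the loose bolt's cap: 0 shut, up to 1.5 rad.
- firm1_cap (a joint): Opening angle of the cap of one of the two firm bolts: 0 shut.
- firm2_cap (a joint): Opening angle of the cap of the other firm bolt: 0 shut.
- firm1_bolt (a joint): How far one of the two firm bolts is pressed down on its stiff rubber bush (12 N per mm): 0 at rest.
- firm2_bolt (a joint): The same for the other firm bolt.
- well_plates: Bystander: loose stack of four white well plates, 86 by 128 by 58 mm, origin at the centre of its underside.
- reagent: Bystander: amber reagent bottle, 64 mm diameter, 130 mm tall, origin at the centre of its underside.
- marker: Bystander: black marker pen lying on the bench, 130 mm long (x), 15 mm thick, origin at the middle of its underside.
There are look-alikes about, which are no part of the job. What is shaped like the plate but green is not meant.

How it is judged:
On the way, in this order (a step that is already met when the one before it is completed fails the run):
1. the tube plate lies flush on the deck over both pins and is let go (horizontal distance between plate and nest below 0.004 m and z of plate in the frame of nest below 0.002 m and angle between plate's own z axis and vertical below 0.03 rad and angle between the x axis of plate and the x axis of nest, either way round below 0.06 rad and contact force between the fingers and plate below 0.1 N), for 0.2 s.
2. the loose bolt is found: it is tapped and sinks, its cap still shut (value of joint loose_bolt above 0.002 m and value of joint loose_cap below 0.15 rad), for 0.03 s.
At the end, for the whole second after the job is handed in: Fingers hold the loose bolt's cap open 0.75 rad or more; the other caps are shut (under 0.15 rad); the plate, not touched, lies over the pins within 4 mm of the nest, under 2 mm off the deck, level; well plates, bottle and marker within 30 mm of where they stood, bottle upright (all of step 1 and value of joint loose_cap above 0.75 rad and contact force between the fingers and anything else above 0.3 N and value of joint each of firm1_cap, firm2_cap below 0.15 rad and distance of each of well_plates, reagent, marker from where it was at the start of the episode below 0.03 m and angle between reagent's own z axis and vertical below 0.2 rad); the arm keeps its last pose, push and grip.
It fails at once if the cap of a firm bolt is opened (over 0.3 rad) (value of joint any of firm1_cap, firm2_cap above 0.3 rad).
It fails at once if a firm bolt is struck hard (pressed 4 mm, about 50 N) (value of joint any of firm1_bolt, firm2_bolt above 0.004 m).
It fails at once if the plate is dropped onto the pins (over 0.35 m/s within 30 mm of the deck) instead of lowered (horizontal distance between plate and nest below 0.03 m and z of plate in the frame of nest below 0.03 m and linear speed of plate above 0.35 m/s).
It fails at once if a bystander is pushed over 30 mm or the bottle knocked over (distance of any of well_plates, reagent, marker from where it was at the start of the episode above 0.03 m or angle between reagent's own z axis and vertical above 0.5 rad).
It also fails if it takes over 61 s, if anything falls off the work surface, if the arm or the gripper's body presses on something with over 40 N, if the wrist force passes 120 N, or if a joint passes its speed limit or range.

### The arm

A 7-joint arm with a two-finger parallel gripper is mounted at the origin on the work surface. World frame = base frame: x ahead of the robot, y to its left, z up, the work surface at z = 0. Lengths are in m, angles in rad, forces in N, time in s.
With the tool pointing down it reaches from about 0.425 to 0.975 m from the base axis. Payload 16.7 kg.
Tool frame: the origin (TCP) lies between the finger pads; the fingertips stand 8 mm ahead of it and the grasp point (between the pads) lies 11 mm behind it; z points along the fingers, y is the direction in which the jaws open and shut (so a half turn about z gives the same grasp; the last joint's range is limited). The gripper opens to 85 mm and grips with 20 to 120 N. Pads are 22 mm wide; open, the fingers measure 114 mm over their backs; the gripper's body (76 mm by 85 mm) begins 54 mm behind the grasp point. The pads swing forward as they close: fully open they stand 13 mm farther back than shut.
Start: joints at [-1.442, 0.426, 0.074, 1.606, -0.034, 1.111, -0.067], TCP at [0.185, 0.649, 0.239] pointing down, gripper open.
Joint ranges: [-2.85, 2.85], [-0.5, 2.14], [-1.23, 1.37], [0.21, 2.46], [-1.02, 4.16], [0.16, 2.05], [-2.73, 2.73]. Speed limits (rad/s): [1.89, 1.89, 2.39, 2.39, 3.01, 3.01, 3.01].

### API

Orientations are given as [roll, pitch, yaw] about the fixed x, y, z axes, in that order (R = Rz(yaw) Ry(pitch) Rx(roll)).
In Python, from bench import robot gives the robot as it stands.
- The arm moves only by the tool step_arm, never from a script. Its argument "moves" is a list of rows, each a list of 2 entries, a list of its own where there are three numbers: the shift along the tool's x, y, z in units of 0.5 m (1.0 is 0.5 m), then the turn about the tool's z in units of pi/2 rad (1.0 is pi/2 rad). A call has 1 to 12 rows; each row is the pose to reach, as a shift and turn from the pose commanded when the call began, along the tool's axes at that moment; what a row does not reach only later rows make up. A row lasts 1/8 s, in which the tool goes at most 62.5 mm and 10.7 degrees, less where a joint would pass 70% of its speed; a pose out of reach is approached as far as the arm can. A call with a number of a shift or a turn outside -1 to 1 is refused whole. A call with a gripper value outside its range is refused whole. "fingers" is the finger opening in mm, from 0 to 85.4, set as the call begins (left out, the last holds). The fingers move at their own pace and stop on an object; "squeeze" is the grip in N (left out, the last holds). Time passes only in rows, so rows that repeat a pose let the fingers close. It gives the time, the measured TCP pose, the force and the opening at its end, in the units of the state.
- robot.get_state(): the state, without advancing time (a new reading comes with each control period).
- robot.camera(name): name is "side" or "top"; returns a dict with "pixels" (420x560x3 uint8, red, green, blue), "K" (3x3 intrinsics, pixels), "k1" (the pictures are not rectified: a ray, as slopes to the right and down, at radius r is drawn at 1 + k1 r^2 times it, then the intrinsics apply), "extrinsics" (4x4, takes a point from camera to world coordinates). Camera axes: x right, y up, looking along -z (the intrinsics and any distortion apply to the point x, -y, -z); pixel columns grow to the right and rows downward; lengths in m; the calibration is good to about 2 mm. A picture is of the moment at which its call begins. There is no depth.
- robot.hand_in(): hands the job in, once; it reports no verdict.
The state is a dict: "t": time; "q": joint angles; "qvel": joint speeds; "joint_efforts": joint torques, N m; "tcp_pos": TCP position; "tool_rot": TCP orientation; "contact_force": force on the tool from outside, world axes, zero at the start; "ft_torque": the same for the moment, N m; "grip_width": finger opening in m.
Only numpy, scipy, OpenCV 4.12 (cv2) and the standard library are available. Lean on these libraries where they do the work, as an engineer would, in place of code of your own. Each camera call takes 0.05 s, during which the arm holds its last target.

## Working session

There is one attempt and no reset: what is moved stays moved. The work goes in short steps, Python scripts to look and compute and a tool call to move; the robot and the scene stay as the last step left them, time stands still between calls to the robot, and variables do not carry over. Pictures are saved under pics/ and viewed, and the job is handed in when it is done.

Besides the shell and the picture viewer there is one more tool, called after "Request:" as name([rows], argument=value, ...), one row to a line, values as JSON. step_arm: Moves the arm, as the interface text tells. Shifts and turns lie within -1 to 1; 1 stands for 0.5 m of shift or pi/2 rad of turn. Its arguments: {"type":"object","properties":{"moves":{"type":"array"},"fingers":{"type":"number"},"squeeze":{"type":"number"}},"required":["moves"]}

```bash
ls; mkdir -p pics; python3 - <<'E'
from bench import robot
import cv2
s=robot.get_state()
for k,v in s.items(): print(k,v)
for n in ("side","top"):
    c=robot.camera(n)
    cv2.imwrite(f"pics/{n}0.png",c["pixels"][:,:,::-1])
    print(n,c["K"],c["k1"],c["extrinsics"])
E
```

```text
pics
t 0.0
q [-1.44247591  0.42673964  0.07382753  1.60664842 -0.03408683  1.11080831
 -0.06712867]
qvel [ 1.44805715e-03 -5.61090005e-04  1.38258155e-03 -4.71645739e-05
 -2.38119135e-03 -2.76695658e-04 -6.37316565e-04]
joint_efforts [ 6.36459954e-04 -9.49818850e+01  3.76133054e+00 -4.63517833e+01
  1.93085609e-02  1.03553463e-02  1.00517738e-05]
tcp_pos [0.1850289  0.64870436 0.23858653]
tool_rot [-3.14025149e+00  1.02562915e-04  2.86373783e+00]
contact_force [-0.42324781 -0.01788357 -0.29676801]
ft_torque [ 0.0149078  -0.02896623 -0.03885279]
grip_width 0.08525227085853211
side [[436.67331998   0.         285.23061172]
 [  0.         436.67331998 207.19215169]
 [  0.           0.           1.        ]] -0.017270464110535868 [[ 0.74525263  0.43905158 -0.50182888 -0.01403992]
 [-0.66653502  0.51103086 -0.54275089 -0.62170535]
 [ 0.0181544   0.73897305  0.67349035  0.75950621]
 [ 0.          0.          0.          1.        ]]
top [[523.9986448    0.         278.95929148]
 [  0.         523.9986448  210.75034092]
 [  0.           0.           1.        ]] -0.03734939086057446 [[-8.25801509e-03  9.96925482e-01 -7.79191119e-02  4.22896466e-01]
 [-9.99965509e-01 -8.30200040e-03 -2.40576256e-04 -5.58341640e-02]
 [-8.86721099e-04  7.79144377e-02  9.96959655e-01  1.29076689e+00]
 [ 0.00000000e+00  0.00000000e+00  0.00000000e+00  1.00000000e+00]]
```

View pics/top0.png

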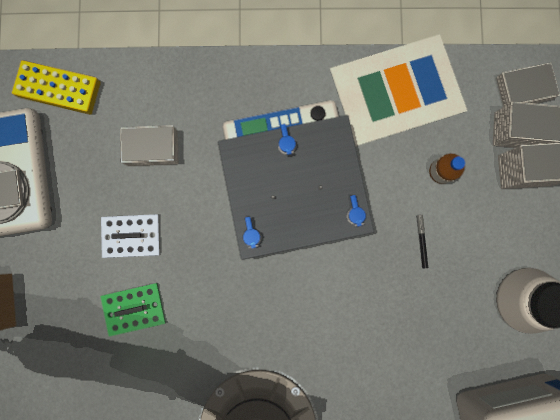

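View pics/side0.png

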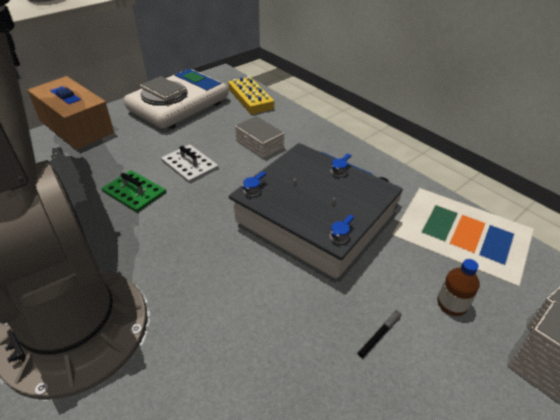

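```bash
cat > h.py <<'E'
import numpy as np, cv2
from bench import robot
def proj(c,P):
    P=np.atleast_2d(P); E=c["extrinsics"]; p=(P-E[:3,3])@E[:3,:3]
    s=np.c_[p[:,0]/-p[:,2], -p[:,1]/-p[:,2]]; r2=(s**2).sum(1,keepdims=True)
    s=s*(1+c["k1"]*r2); K=c["K"]
    return np.c_[s[:,0]*K[0,0]+K[0,2], s[:,1]*K[1,1]+K[1,2]]
def unproj(c,uv,z):
    uv=np.atleast_2d(uv).astype(float); K=c["K"]
    d=np.c_[(uv[:,0]-K[0,2])/K[0,0],(uv[:,1]-K[1,2])/K[1,1]]; s=d.copy()
    for _ in range(10): s=d/(1+c["k1"]*(s**2).sum(1,keepdims=True))
    ray=np.c_[s[:,0],-s[:,1],-np.ones(len(s))]@c["extrinsics"][:3,:3].T
    o=c["extrinsics"][:3,3]; return o+ray*((z-o[2])/ray[:,2])[:,None]
def crop(img,x0,y0,x1,y1,f,name):
    i=cv2.resize(img[y0:y1,x0:x1],None,fx=f,fy=f,interpolation=cv2.INTER_CUBIC)
    cv2.imwrite(f"pics/{name}.png",i[:,:,::-1])
E
python3 - <<'E'
from h import *
import pickle
t=robot.camera("top");s=robot.camera("side"); pickle.dump((t,s),open("c0.pkl","wb"))
crop(t["pixels"],90,205,170,265,8,"plt"); crop(t["pixels"],210,95,385,265,4,"shk")
crop(s["pixels"],150,135,230,190,8,"plts"); crop(s["pixels"],225,140,410,275,4,"shks")
E
```

```text
(no output)
```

View pics/plt.png

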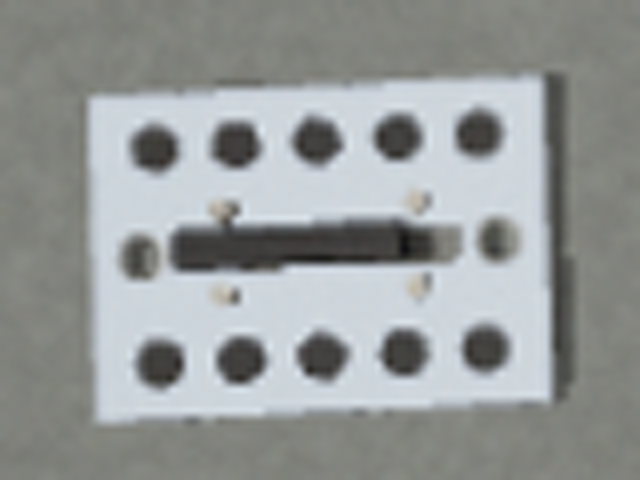

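View pics/shk.png

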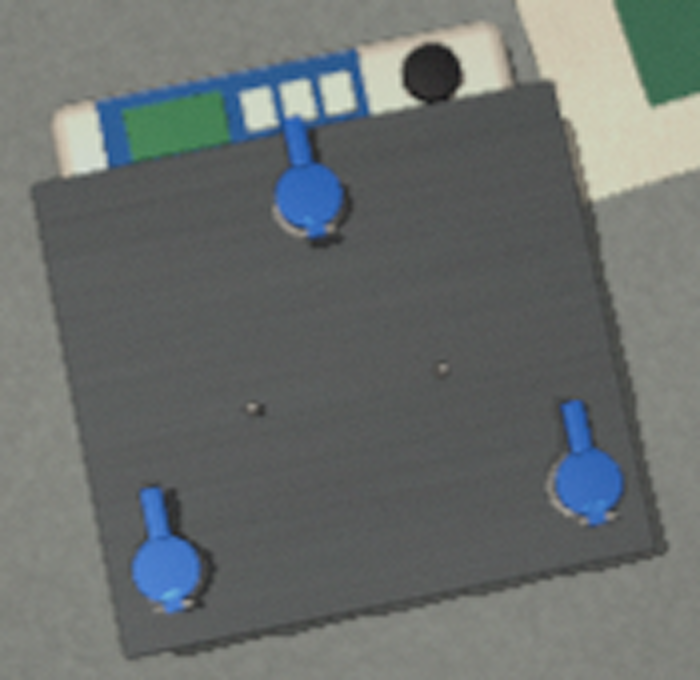

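View pics/shks.png

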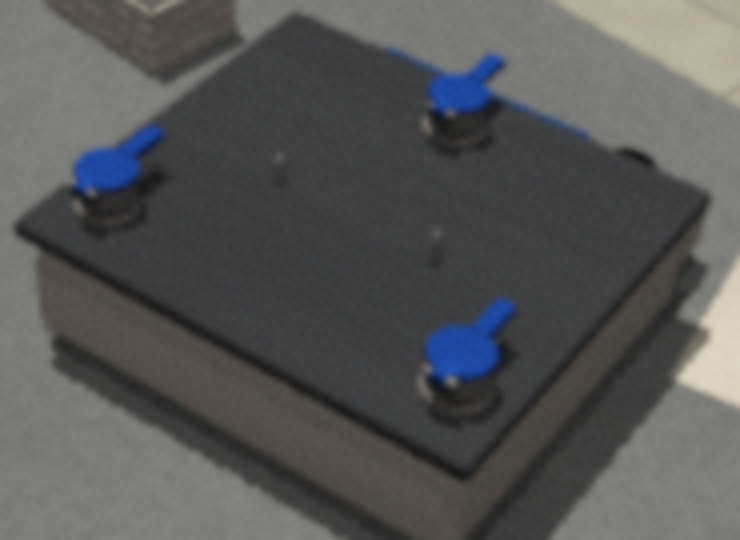

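View pics/plts.png

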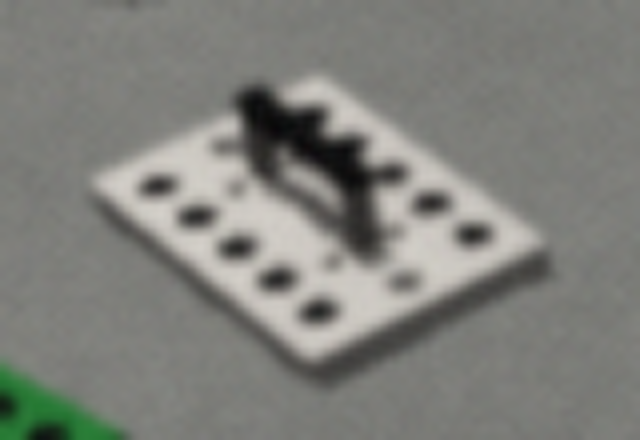

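```bash
cat > fit.py <<'E'
from h import *
import pickle
from scipy.optimize import least_squares
t,s=pickle.load(open("c0.pkl","rb"))
def px(l,x0,y0,f): return (np.array(l,float)+.5)/f-.5+[x0,y0]
def fit(obs,x0):
    def tr(p,P): 
        c,s_=np.cos(p[2]),np.sin(p[2]); P=np.array(P,float)
        return np.c_[P[:,0]*c-P[:,1]*s_+p[0],P[:,0]*s_+P[:,1]*c+p[1],P[:,2]]
    f=lambda p: np.concatenate([(proj(c,tr(p,P))-uv).ravel() for c,P,uv in obs])
    r=least_squares(f,x0,loss="soft_l1")
    return r.x,f(r.x).reshape(-1,2).round(2)
caps=[(-.095,.12,.129),(-.095,-.12,.129),(.095,0,.129)]; pins=[(-.015,.055,.118),(-.015,-.055,.118)]
cor=[(.14,.155,.1),(.14,-.155,.1),(-.14,-.155,.1),(-.14,.155,.1)]
T=px([(166,567),(588,481),(309,196),(253,408),(442,369),(35,186),(553,84),(664,550),(128,657)],210,95,4)
S=px([(107,170),(461,353),(460,93),(280,156),(436,233),(298,14),(708,200),(466,470),(18,228)],225,140,4)
M=caps+pins+cor
for o in ([(t,M,T)],[(s,M,S)],[(t,M,T),(s,M,S)]):
    p,r=fit(o,[.65,-.05,.1]); print("shaker",p.round(4)); print(r.tolist())
pc=[(.05,.07,.012),(.05,-.07,.012),(-.05,-.07,.012),(-.05,.07,.012),(0,.055,.012),(0,-.055,.012),(0,.035,.048),(0,-.035,.048)]
T=px([(90,97),(546,74),(552,402),(97,422),(140,257),(497,240),(172,250),(400,242)],90,205,8)
S=px([(322,75),(548,247),(314,358),(94,183)],150,135,8)
for o in ([(t,pc,T)],[(s,pc[:4],S)],[(t,pc,T),(s,pc[:4],S)]):
    p,r=fit(o,[.35,.3,.0]); print("plate",p.round(4)); print(r.tolist())
E
python3 fit.py
```

```text
shaker [ 0.5722 -0.0934  0.1954]
[[0.32, 0.69], [0.61, 0.32], [0.15, -0.23], [0.09, -0.13], [0.66, -0.2], [-1.3, -0.53], [0.5, -1.7], [-1.06, 0.17], [-0.7, 1.15]]
shaker [ 0.5699 -0.0979  0.1867]
[[-0.43, -0.56], [0.12, 0.03], [0.22, -0.27], [-0.17, 0.77], [0.31, 0.84], [-0.37, -1.27], [2.37, -1.43], [0.21, 1.33], [-2.04, -1.66]]
shaker [ 0.5719 -0.095   0.1917]
[[0.84, 0.67], [1.21, 0.7], [1.01, -0.12], [0.76, -0.06], [1.36, 0.05], [-0.44, -0.68], [1.47, -1.36], [-0.52, 0.62], [-0.27, 1.09], [-0.57, -1.32], [0.07, -1.25], [-0.28, -1.21], [-0.44, -0.1], [0.06, -0.25], [-0.96, -1.98], [1.74, -2.67], [0.29, -0.08], [-2.11, -2.37]]
plate [0.4648 0.3105 0.0372]
[[-0.02, -0.11], [-0.35, 0.18], [0.05, 0.06], [-0.07, 0.07], [0.2, -0.04], [0.24, 0.09], [-0.4, 0.03], [0.33, -0.28]]
plate [0.4656 0.3054 0.0296]
[[0.21, 0.16], [0.23, -0.55], [-0.14, 0.47], [-0.29, -0.17]]
plate [0.4652 0.3098 0.0363]
[[0.29, -0.31], [-0.05, 0.04], [0.32, -0.09], [0.19, -0.13], [0.49, -0.23], [0.52, -0.06], [-0.11, -0.16], [0.62, -0.44], [-0.91, -0.41], [-0.75, -1.33], [-0.95, -0.27], [-1.28, -0.7]]
```

```bash
cat >> h.py <<'E'
def go(x,y,z,yaw,s=None):
    s=s or robot.get_state()
    p=s["tcp_pos"]; r,pi_,yw=s["tool_rot"]
    from scipy.spatial.transform import Rotation as R
    M=R.from_euler("xyz",[r,pi_,yw]).as_matrix()
    d=M.T@(np.array([x,y,z])-p)
    dy=(yaw-yw+np.pi)%(2*np.pi)-np.pi
    print("shift",(d/.5).round(4),"turn",round(-dy/(np.pi/2),4),"dist",np.linalg.norm(d).round(4))
E
sed -i 's/caps+pins+cor/caps+pins/; s/,(35,186),(553,84),(664,550),(128,657)//; s/,(298,14),(708,200),(466,470),(18,228)//' fit.py; python3 fit.py | head -6
python3 -c "
from h import *
go(.465,.31,.13,1.608)"
```

```text
shaker [ 0.5724 -0.0926  0.1936]
[[-0.12, 0.51], [0.21, 0.34], [-0.12, -0.34], [-0.27, -0.26], [0.31, -0.24]]
shaker [ 0.5703 -0.0974  0.1878]
[[-0.43, -0.69], [0.15, -0.21], [0.15, -0.45], [-0.2, 0.61], [0.29, 0.64]]
shaker [ 0.5723 -0.0941  0.191 ]
[[0.43, 0.45], [0.82, 0.55], [0.67, -0.31], [0.38, -0.27], [0.99, -0.13], [-0.64, -1.6], [-0.12, -1.56], [-0.39, -1.43], [-0.54, -0.35], [-0.09, -0.51]]
shift [-0.7243 -0.498   0.2182] turn 0.7994 dist 0.4528
```

Request:
step_arm([
  [[-0.724,-0.498,0],0.8],
  [[-0.724,-0.498,0],0.8],
  [[-0.724,-0.498,0],0.8],
  [[-0.724,-0.498,0],0.8],
  [[-0.724,-0.498,0.1],0.8],
  [[-0.724,-0.498,0.2],0.8],
  [[-0.724,-0.498,0.218],0.8],
  [[-0.724,-0.498,0.218],0.8],
  [[-0.724,-0.498,0.218],0.8],
  [[-0.724,-0.498,0.218],0.8],
], fingers=50, squeeze=60)

```text
t: 1.45
tcp_pos: [0.4647, 0.311, 0.1305]
tool_rot: [-3.141, -0.0, 1.608]
contact_force: [0.4, 0.4, -0.5]
grip_width: 0.05
```

```bash
python3 - <<'E'
from h import *
import pickle
t=robot.camera("top");s=robot.camera("side"); pickle.dump((t,s),open("c1.pkl","wb"))
crop(t["pixels"],60,160,260,310,4,"p1t"); crop(s["pixels"],110,60,310,210,4,"p1s")
go(.465,.31,.031,1.608)
E
```

```text
shift [-0.0033  0.0006  0.1999] turn 0.0004 dist 0.1
```

View pics/p1t.png

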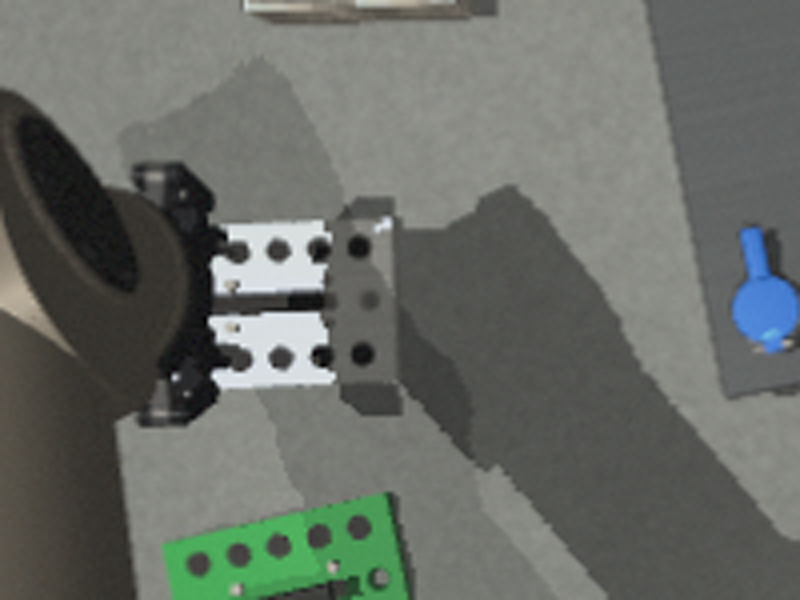

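View pics/p1s.png

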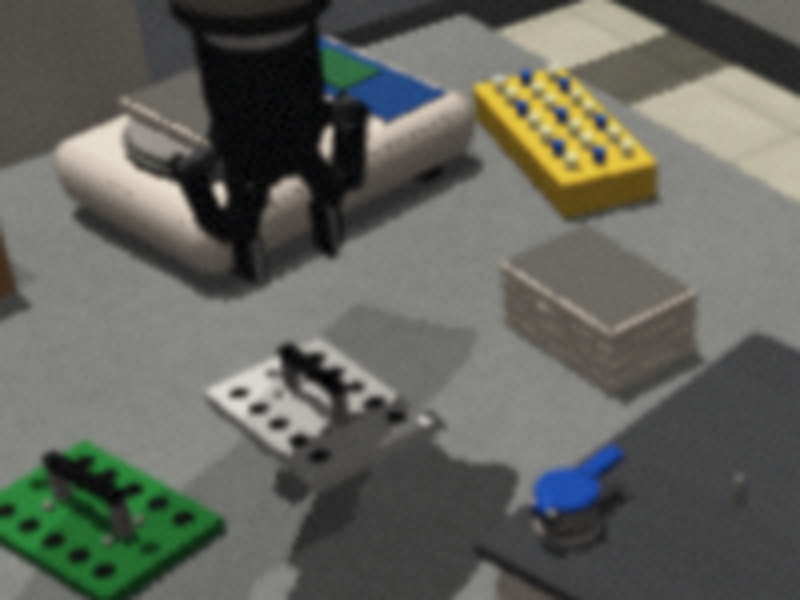

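Top view: gripper (crop 170,290) hovers with jaws either side of the silver plate's bar (crop 300,300). The side view agrees. Green decoy lies clear (crop 280,550). Descend and grip.

Request:
step_arm([
  [[-0.002,0,0.1],0],
  [[-0.002,0,0.15],0],
  [[-0.002,0,0.18],0],
  [[-0.002,0,0.196],0],
  [[-0.002,0,0.196],0],
])

```text
t: 2.17
tcp_pos: [0.465, 0.3096, 0.0326]
tool_rot: [3.141, -0.0, 1.607]
contact_force: [-0.1, -0.2, -0.7]
grip_width: 0.0502
```

Request:
step_arm([
  [[0,0,0],0],
  [[0,0,0],0],
  [[0,0,0],0],
  [[0,0,0],0],
  [[0,0,0],0],
  [[0,0,0],0],
], fingers=0, squeeze=60)

```text
t: 2.92
tcp_pos: [0.4654, 0.3097, 0.0332]
tool_rot: [3.141, -0.001, 1.607]
contact_force: [-1.7, -0.0, 8.2]
grip_width: 0.0109
```

Request:
step_arm([
  [[0,0,-0.05],0],
  [[0,0,-0.15],0],
  [[0,0,-0.25],0],
  [[0,0,-0.34],0],
  [[0,0,-0.34],0],
  [[0,0,-0.34],0],
])

```text
t: 3.68
tcp_pos: [0.4643, 0.3091, 0.2016]
tool_rot: [-3.141, 0.0, 1.607]
contact_force: [0.6, -0.1, -4.7]
grip_width: 0.0106
```

```bash
python3 - <<'E'
from h import *
import pickle
st=robot.get_state(); print(st["tcp_pos"],st["tool_rot"],st["grip_width"],st["contact_force"])
t=robot.camera("top");s=robot.camera("side"); pickle.dump((t,s,st),open("c2.pkl","wb"))
crop(t["pixels"],60,160,260,310,4,"p2t"); crop(s["pixels"],110,60,310,210,4,"p2s")
go(.5576,-.0955,.2,np.pi/2+.193)
E
```

```text
[0.46432274 0.30911549 0.20155011] [-3.14066310e+00  3.98515512e-04  1.60738061e+00] 0.01061750716808426 [ 0.59676774 -0.0967025  -4.67260122]
shift [-0.815   0.1572  0.0028] turn -0.0997 dist 0.415
```

View pics/p2t.png

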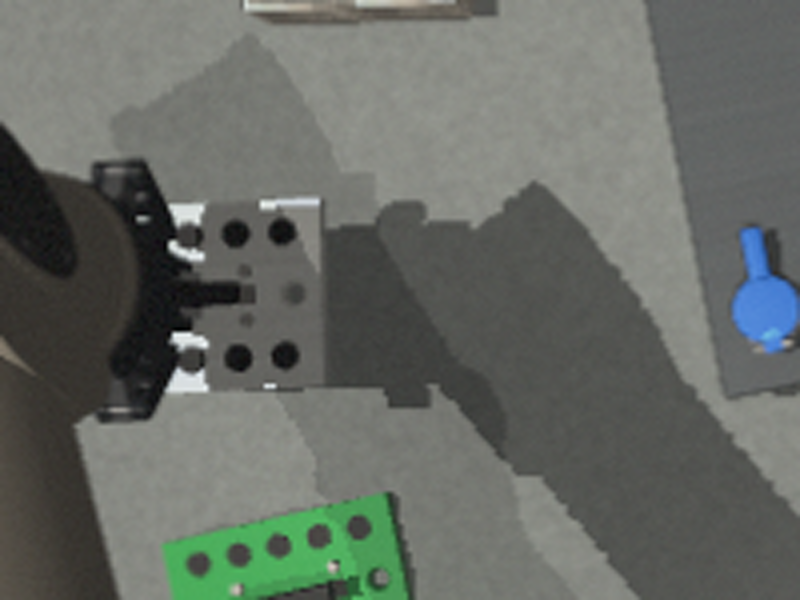

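View pics/p2s.png

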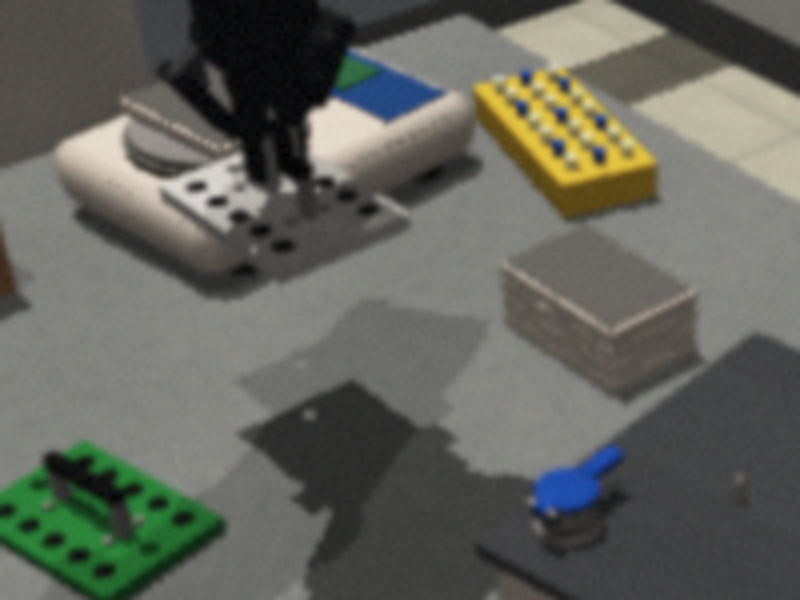

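Plate held level (top crop ~250,290; side crop ~285,215). Go over the nest at the same height.

Request:
step_arm([
  [[-0.815,0.158,0],-0.1],
  [[-0.815,0.158,0],-0.1],
  [[-0.815,0.158,0],-0.1],
  [[-0.815,0.158,0],-0.1],
  [[-0.815,0.158,0],-0.1],
  [[-0.815,0.158,0],-0.1],
  [[-0.815,0.158,0],-0.1],
  [[-0.815,0.158,0],-0.1],
  [[-0.815,0.158,0.05],-0.1],
  [[-0.815,0.158,0.07],-0.1],
  [[-0.815,0.158,0.07],-0.1],
])

```text
t: 5.15
tcp_pos: [0.5581, -0.0945, 0.1664]
tool_rot: [-3.139, -0.0, 1.765]
contact_force: [-0.0, -0.7, -4.6]
grip_width: 0.0107
```

```bash
python3 - <<'E'
from h import *
import pickle
st=robot.get_state(); print(st["tcp_pos"],st["tool_rot"],st["grip_width"],st["contact_force"])
t=robot.camera("top");s=robot.camera("side"); pickle.dump((t,s,st),open("c3.pkl","wb"))
crop(t["pixels"],210,100,385,265,4,"p3t"); crop(s["pixels"],225,110,415,275,4,"p3s")
E
```

```text
[ 0.55810989 -0.09451657  0.16640588] [-3.13932897e+00 -1.27617057e-04  1.76478024e+00] 0.010677220513003842 [-0.04062938 -0.69721819 -4.5595497 ]
```

View pics/p3t.png

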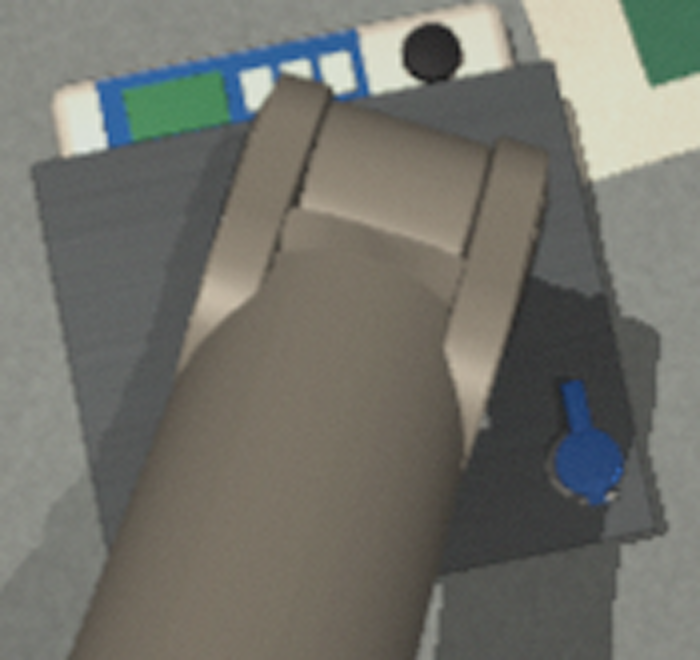

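View pics/p3s.png

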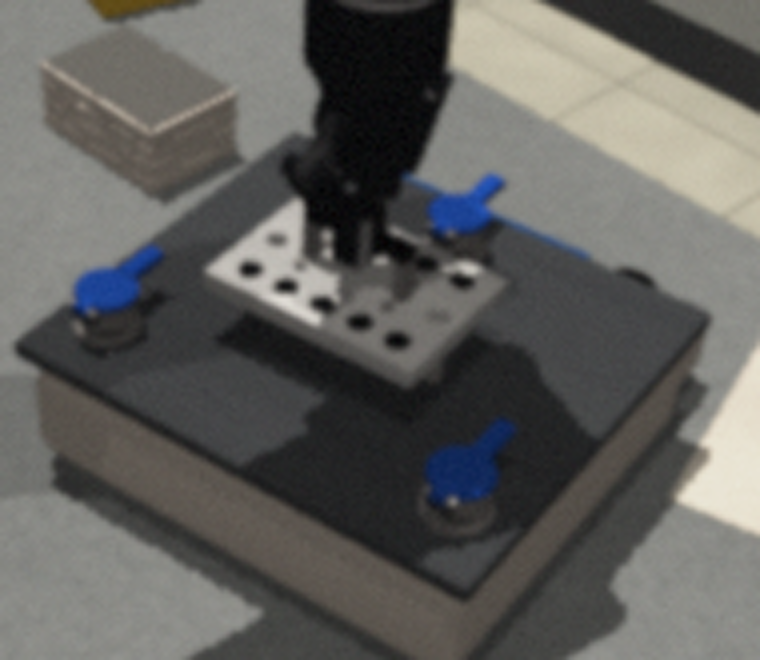

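```bash
cat > fit2.py <<'E'
import sys,io,contextlib
with contextlib.redirect_stdout(io.StringIO()): from fit import *
import pickle
t,s,st=pickle.load(open("c3.pkl","rb"))
z=st["tcp_pos"][2]-.0332+.012
pts=[(.0,.055,z),(0,-.055,z),(-.05,.07,z),(-.05,-.07,z),(.05,-.07,z)]
S=px([(277,240),(438,317),(207,270),(409,374),(509,283)],225,110,4)
p,r=fit([(s,pts,S)],[.557,-.095,.19]);print(p.round(4),r.tolist(),z, st["tcp_pos"])
p,r=fit([(s,pts[2:],S[2:])],[.557,-.095,.19]);print(p.round(4),r.tolist())
# plate at t1 in side, before grasp
E
python3 fit2.py
python3 - <<'E'
from h import *
import pickle
t,s,st=pickle.load(open("c3.pkl","rb"))
crop(s["pixels"],270,145,360,210,8,"p3z")
E
```

```text
[ 0.5557 -0.0977  0.1763] [[0.41, -0.29], [0.0, -0.15], [-0.77, 0.06], [0.17, 0.24], [0.06, 0.03]] 0.14520588023906203 [ 0.55810989 -0.09451657  0.16640588]
[ 0.5565 -0.0976  0.17  ] [[-0.51, -0.24], [0.17, 0.11], [0.29, 0.03]]
```

View pics/p3z.png

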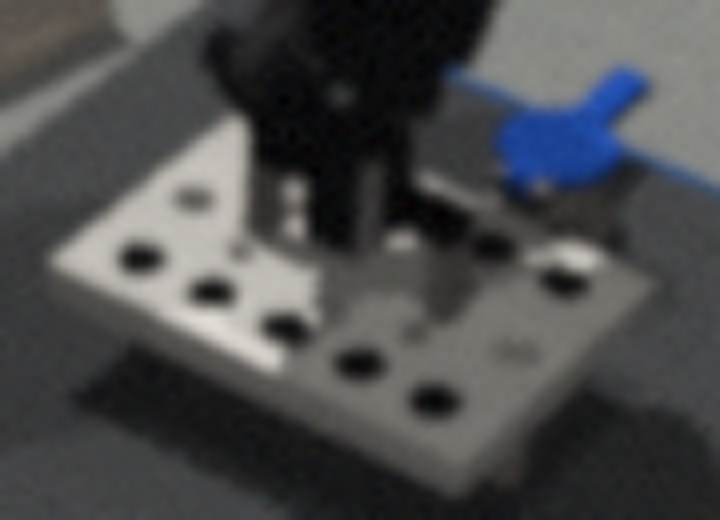

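```bash
python3 -c "
from h import *
print(robot.get_state()['tcp_pos'],robot.get_state()['contact_force'])
go(.5575,-.0965,.146,np.pi/2+.194)"
```

```text
[ 0.55886892 -0.09478854  0.16760603] [ 0.01099229 -0.90751955 -5.47747621]
shift [-0.0028 -0.0033  0.0432] turn -0.0002 dist 0.0217
```

Request:
step_arm([
  [[-0.003,-0.003,0],0],
  [[-0.003,-0.003,0.01],0],
  [[-0.003,-0.003,0.025],0],
  [[-0.003,-0.003,0.036],0],
  [[-0.003,-0.003,0.04],0],
  [[-0.003,-0.003,0.04],0],
])

```text
t: 6.0
tcp_pos: [0.5575, -0.0969, 0.1471]
tool_rot: [-3.141, 0.0, 1.764]
contact_force: [0.5, -0.9, -4.1]
grip_width: 0.0107
```

```bash
python3 - <<'E'
from h import *
import pickle
for i in range(4):
    st=robot.get_state(); print(st["tcp_pos"],st["tool_rot"],st["contact_force"],st["ft_torque"]); 
    if i<3: s=robot.camera("side")
pickle.dump((s,s,st),open("c4.pkl","wb"))
crop(s["pixels"],270,145,360,210,8,"p4z")
E
```

```text
[ 0.55746935 -0.09686404  0.14714682] [-3.14121618e+00  8.47878763e-05  1.76406586e+00] [ 0.5000163  -0.94933222 -4.14388976] [-0.0159728   0.02732873 -0.04256899]
[ 0.55754287 -0.09685795  0.14730017] [-3.14145243e+00  9.55171275e-05  1.76410184e+00] [ 0.55926951  0.98294237 -4.65923761] [-0.00209979 -0.04163465  0.03606746]
[ 0.5576365  -0.09682307  0.14742518] [3.14145975e+00 9.04705781e-05 1.76409396e+00] [-0.05185287 -0.24861036 -5.09440246] [-0.06048952 -0.02392067  0.01864356]
[ 0.55764116 -0.09682456  0.14746426] [3.14139579e+00 9.69904813e-05 1.76414802e+00] [-0.19914695  0.18677279 -3.53164682] [-0.00151765 -0.01031407 -0.03350203]
```

View pics/p4z.png

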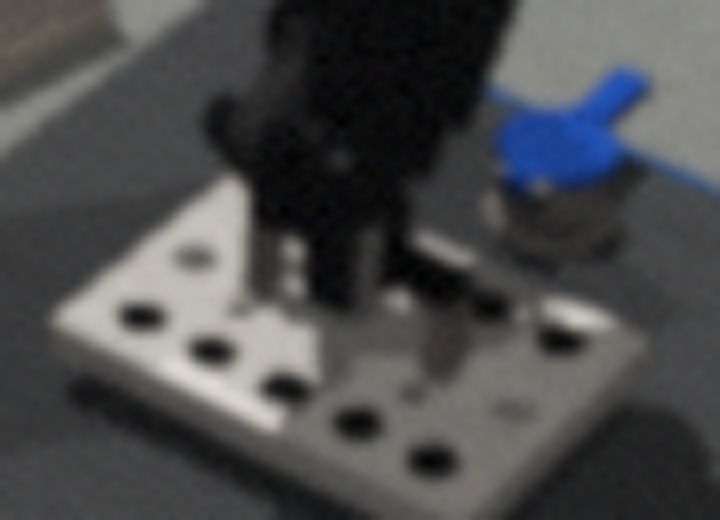

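Request:
step_arm([
  [[0,0,0.005],0],
  [[0,0,0.01],0],
  [[0,0,0.013],0],
  [[0,0,0.013],0],
])

```text
t: 6.65
tcp_pos: [0.5574, -0.0968, 0.1407]
tool_rot: [-3.141, 0.0, 1.764]
contact_force: [-0.1, -0.3, -5.1]
grip_width: 0.0107
```

Request:
step_arm([
  [[0,0,0.004],0],
  [[0,0,0.008],0],
  [[0,0,0.01],0],
  [[0,0,0.01],0],
])

```text
t: 7.15
tcp_pos: [0.5575, -0.0968, 0.1357]
tool_rot: [-3.141, 0.0, 1.764]
contact_force: [-0.6, 0.3, -4.0]
grip_width: 0.0106
```

Request:
step_arm([
  [[0,0,0.003],0],
  [[0,0,0.006],0],
  [[0,0,0.007],0],
  [[0,0,0.007],0],
])

```text
t: 7.65
tcp_pos: [0.5576, -0.0968, 0.1331]
tool_rot: [3.141, -0.001, 1.764]
contact_force: [-6.9, 1.1, 14.6]
grip_width: 0.0107
```

```bash
python3 - <<'E'
from h import *
s=robot.camera("side")
crop(s["pixels"],270,145,360,210,8,"p5z")
E
```

```text
(no output)
```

View pics/p5z.png

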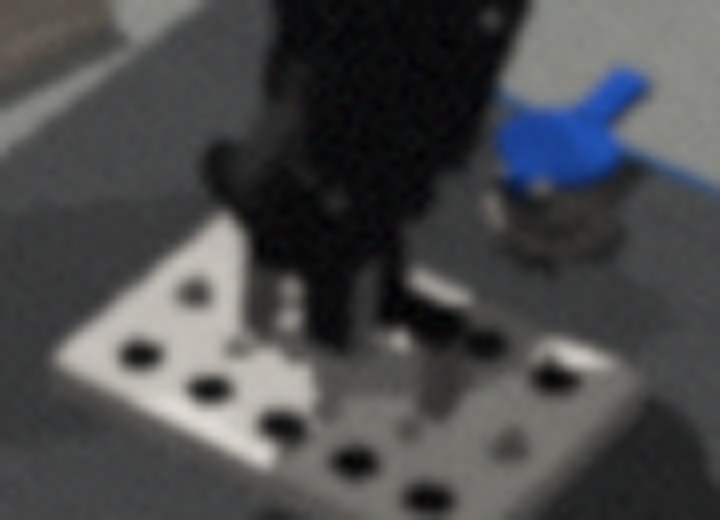

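Request:
step_arm([
  [[0,0,0],0],
  [[0,0,0],0],
  [[0,0,0],0],
  [[0,0,0],0],
], fingers=40)

```text
t: 8.2
tcp_pos: [0.5576, -0.0968, 0.1323]
tool_rot: [-3.142, 0.0, 1.764]
contact_force: [-0.7, 0.2, 0.2]
grip_width: 0.04
```

Request:
step_arm([
  [[0,0,-0.03],0],
  [[0,0,-0.08],0],
  [[0,0,-0.14],0],
  [[0,0,-0.2],0],
  [[0,0,-0.24],0],
  [[0,0,-0.24],0],
])

```text
t: 8.95
tcp_pos: [0.5583, -0.097, 0.2545]
tool_rot: [3.138, 0.0, 1.764]
contact_force: [-0.3, 0.7, -0.2]
grip_width: 0.0399
```

```bash
python3 - <<'E'
from h import *
import pickle
st=robot.get_state(); print(st["tcp_pos"],st["contact_force"])
s=robot.camera("side"); pickle.dump(s,open("c6.pkl","wb"))
crop(s["pixels"],225,110,415,275,4,"p6")
E
```

```text
[ 0.55828438 -0.09698041  0.25451082] [-0.33961774  0.68550121 -0.18523514]
```

View pics/p6.png

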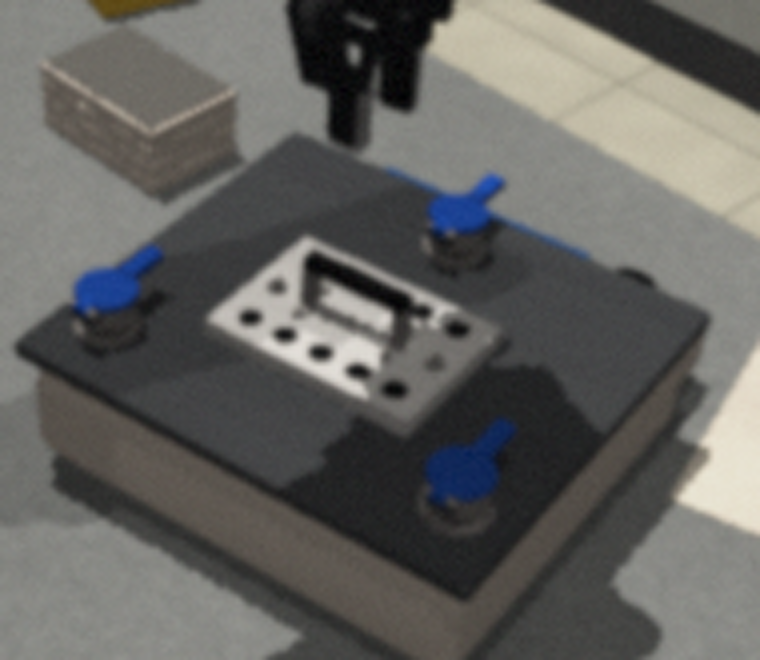

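Plate rests flush: handle at crop (355,280), both pins visible in their holes at crop (277,287) and (435,362); lowering stopped at deck height (0.133 = 0.100 + 0.033). Now compute tap positions.

```bash
python3 - <<'E'
from h import *
st=robot.get_state(); print(st["q"].round(2) if hasattr(st["q"],"round") else st["q"])
c,s=np.cos(.193),np.sin(.193)
n=np.array([.5576,-.0968])
for k,l in {"b1":(-.08,.12),"b2":(-.08,-.12),"b3":(.11,0)}.items():
    p=n+[l[0]*c-l[1]*s,l[0]*s+l[1]*c]; print(k,p.round(4)); go(p[0],p[1],.16,.193)
E
```

```text
[-0.47  0.27  0.64  1.87 -0.18  1.06  0.43]
b1 [0.4561 0.0056]
shift [ 0.2402 -0.1605  0.1863] turn 1.0003 dist 0.1719
b2 [ 0.5021 -0.2299]
shift [-0.2398 -0.1607  0.1863] turn 1.0003 dist 0.1718
b3 [ 0.6656 -0.0757]
shift [0.     0.2194 0.1869] turn 1.0003 dist 0.1441
```

Request:
step_arm([
  [[0,0.219,0],1],
  [[0,0.219,0],1],
  [[0,0.219,0],1],
  [[0,0.219,0],1],
  [[0,0.219,0.05],1],
  [[0,0.219,0.1],1],
  [[0,0.219,0.15],1],
  [[0,0.219,0.187],1],
  [[0,0.219,0.187],1],
  [[0,0.219,0.187],1],
  [[0,0.219,0.187],1],
], fingers=0, squeeze=30)

```text
t: 10.38
tcp_pos: [0.6649, -0.0758, 0.1587]
tool_rot: [3.142, 0.0, 0.195]
contact_force: [-0.8, -0.1, 0.1]
grip_width: -0.0002
```

```bash
python3 - <<'E'
from h import *
import pickle
s=robot.camera("side"); 
crop(s["pixels"],280,90,400,200,6,"p7")
st=robot.get_state(); print(st["tcp_pos"],st["tool_rot"],st["contact_force"],st["q"])
go(.6656,-.0757,.138,.193)
E
```

```text
[ 0.66497717 -0.07577841  0.15888607] [-3.14153222e+00 -9.11183280e-05  1.94835043e-01] [0.75628046 0.46513454 0.13072346] [-0.59182327  0.66721208  0.90556844  1.72704455 -0.59692179  1.04770508
 -0.85445848]
shift [0.0012 0.0001 0.0418] turn 0.0012 dist 0.0209
```

View pics/p7.png

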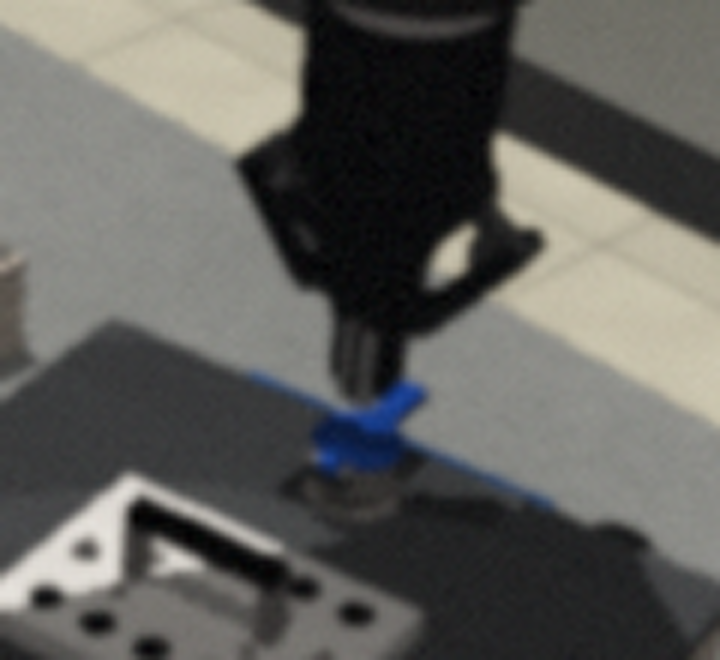

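Closed fingertips (crop 365,395) stand just above the far bolt's cap (crop 360,440). Tap in small steps.

Request:
step_arm([
  [[0,0,0.02],0],
  [[0,0,0.036],0],
  [[0,0,0.042],0],
  [[0,0,0.044],0],
  [[0,0,0.045],0],
  [[0,0,0.045],0],
])

```text
t: 11.18
tcp_pos: [0.6647, -0.0757, 0.1366]
tool_rot: [-3.141, 0.001, 0.193]
contact_force: [-4.9, 2.2, 6.0]
grip_width: -0.0001
```

Request:
step_arm([
  [[0,0,0.001],0],
  [[0,0,0.002],0],
  [[0,0,0.002],0],
])

```text
t: 11.55
tcp_pos: [0.6648, -0.0757, 0.136]
tool_rot: [-3.141, 0.0, 0.193]
contact_force: [-7.3, 2.0, 12.2]
grip_width: -0.0002
```

Bolt 3 is firm (about 10 N/mm). Next bolt 2.

```bash
python3 - <<'E'
from h import *
go(.5021,-.2299,.145,.193)
go(.4561,.0056,.145,.193)
E
```

```text
shift [-0.3785  0.2401 -0.0181] turn 0.0002 dist 0.2243
shift [-0.3783 -0.2398 -0.0177] turn 0.0002 dist 0.2241
```

Request:
step_arm([
  [[0,0,-0.08],0],
  [[-0.01,0.01,-0.12],0],
  [[-0.3785,0.24,-0.12],0],
  [[-0.3785,0.24,-0.12],0],
  [[-0.3785,0.24,-0.12],0],
  [[-0.3785,0.24,-0.12],0],
  [[-0.3785,0.24,-0.12],0],
  [[-0.3785,0.24,-0.06],0],
  [[-0.3785,0.24,-0.02],0],
  [[-0.3785,0.24,-0.018],0],
  [[-0.3785,0.24,-0.018],0],
])

```text
t: 12.92
tcp_pos: [0.5026, -0.2301, 0.1447]
tool_rot: [3.141, 0.0, 0.193]
contact_force: [-0.7, -0.2, 0.5]
grip_width: 0.0001
```

```bash
python3 - <<'E'
from h import *
s=robot.camera("side"); 
crop(s["pixels"],280,120,400,260,5,"p8")
st=robot.get_state(); print(st["tcp_pos"],st["contact_force"])
go(.5021,-.2299,.136,.193)
E
```

```text
[ 0.50271925 -0.2300987   0.14493893] [ 0.4193142  -0.43334245 -0.03388489]
shift [-0.0011 -0.0006  0.0179] turn 0.0003 dist 0.009
```

View pics/p8.png

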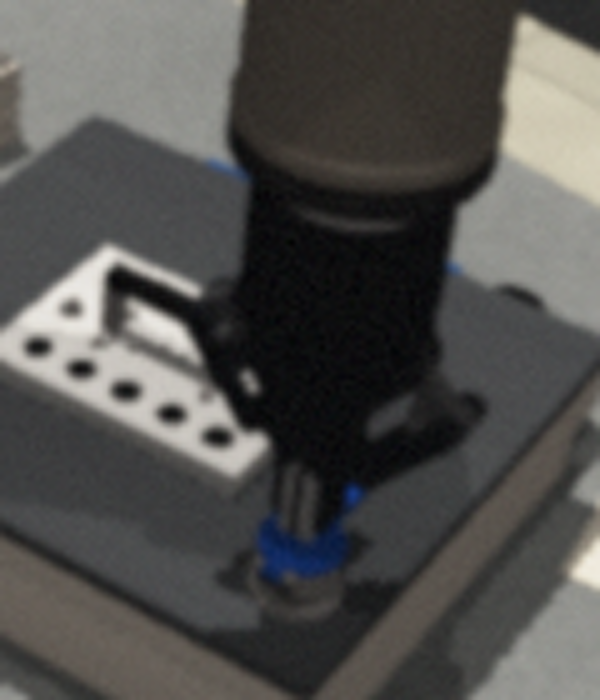

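Tips (crop 300,535) are centred over bolt 2's cap (crop 303,550), clear of the plate. Tap.

Request:
step_arm([
  [[0,0,0.01],0],
  [[0,0,0.015],0],
  [[0,0,0.018],0],
  [[0,0,0.018],0],
  [[0,0,0.018],0],
])

```text
t: 13.6
tcp_pos: [0.5024, -0.2298, 0.1354]
tool_rot: [-3.142, -0.0, 0.193]
contact_force: [1.2, 1.8, 1.4]
grip_width: -0.0002
```

Request:
step_arm([
  [[0,0,0.002],0],
  [[0,0,0.004],0],
  [[0,0,0.006],0],
  [[0,0,0.006],0],
  [[0,0,0.006],0],
])

```text
t: 14.22
tcp_pos: [0.5024, -0.2299, 0.1324]
tool_rot: [3.142, -0.0, 0.193]
contact_force: [2.1, 2.0, 2.6]
grip_width: 0.0001
```

Bolt 2 sinks about 4.6 mm at 2.6 N: loose. Now rise, move to its tab, open the fingers.

Request:
step_arm([
  [[0,0,-0.03],0],
  [[0,0,-0.08],0],
  [[0.04,0,-0.08],0],
  [[0.072,0,-0.08],0],
  [[0.072,0,-0.08],0],
  [[0.072,0,-0.08],0],
], fingers=32)

```text
t: 14.98
tcp_pos: [0.537, -0.2232, 0.1718]
tool_rot: [3.142, 0.001, 0.193]
contact_force: [0.5, -0.6, -0.1]
grip_width: 0.0319
```

```bash
python3 - <<'E'
from h import *
s=robot.camera("side"); 
crop(s["pixels"],280,120,400,260,5,"p9")
st=robot.get_state(); print(st["tcp_pos"],st["contact_force"])
go(.5374,-.2230,.1265,.193)
E
```

```text
[ 0.53689108 -0.22327189  0.17189292] [ 0.28818674 -0.17045016 -0.43143966]
shift [ 0.0012 -0.0003  0.0908] turn -0.0002 dist 0.0454
```

View pics/p9.png

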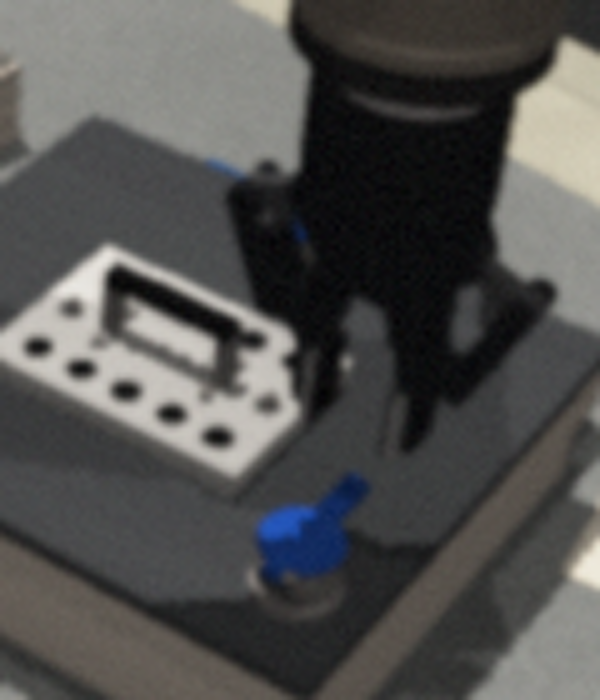

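Fingers (crop 320,400 and 410,430) straddle the tab (crop 345,492), clear of the plate. Descend and grip.

Request:
step_arm([
  [[0.001,0,0.04],0],
  [[0.001,0,0.07],0],
  [[0.001,0,0.088],0],
  [[0.001,0,0.091],0],
  [[0.001,0,0.091],0],
])

```text
t: 15.65
tcp_pos: [0.5382, -0.2231, 0.127]
tool_rot: [3.141, -0.0, 0.193]
contact_force: [0.8, -0.3, -0.4]
grip_width: 0.0322
```

Request:
step_arm([
  [[0,0,0],0],
  [[0,0,0],0],
  [[0,0,0],0],
  [[0,0,0],0],
], fingers=0, squeeze=25)

```text
t: 16.15
tcp_pos: [0.5383, -0.2228, 0.1269]
tool_rot: [-3.142, -0.0, 0.193]
contact_force: [0.1, 2.0, 0.6]
grip_width: 0.0112
```

Request:
step_arm([
  [[-0.001,0,-0.012],0],
  [[-0.002,0,-0.023],0],
  [[-0.005,0,-0.034],0],
  [[-0.009,0,-0.044],0],
  [[-0.014,0,-0.055],0],
  [[-0.02,0,-0.064],0],
  [[-0.02,0,-0.064],0],
])

```text
t: 17.02
tcp_pos: [0.5281, -0.2248, 0.1591]
tool_rot: [-3.141, -0.0, 0.193]
contact_force: [-4.3, 0.1, -5.2]
grip_width: 0.011
```

```bash
python3 - <<'E'
from h import *
s=robot.camera("side"); 
crop(s["pixels"],280,120,400,260,5,"p10")
st=robot.get_state(); print(st["tcp_pos"],st["contact_force"],st["grip_width"])
E
```

```text
[ 0.52826235 -0.22470507  0.15893813] [-4.19948693  0.25450959 -4.33574892] 0.011056886685817117
```

View pics/p10.png

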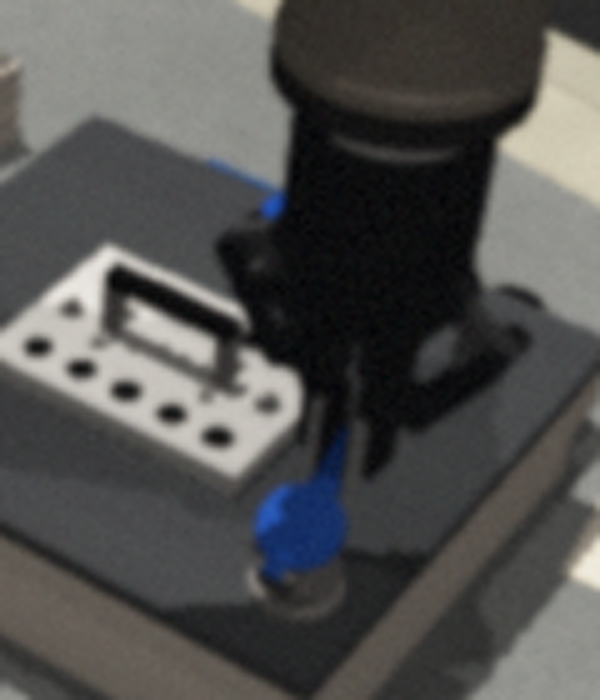

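Cap is lifting, held at the tab (crop 335,450). Continue along the arc to ~1.0 rad.

Request:
step_arm([
  [[-0.004,0,-0.004],0],
  [[-0.008,0,-0.009],0],
  [[-0.016,0,-0.017],0],
  [[-0.024,0,-0.025],0],
  [[-0.034,0,-0.032],0],
  [[-0.034,0,-0.032],0],
  [[-0.034,0,-0.032],0],
])

```text
t: 17.95
tcp_pos: [0.5118, -0.2281, 0.1749]
tool_rot: [3.141, -0.0, 0.193]
contact_force: [2.2, 2.3, -3.4]
grip_width: 0.0111
```

```bash
python3 - <<'E'
from h import *
s=robot.camera("side"); t=robot.camera("top")
crop(s["pixels"],280,120,400,260,5,"p11"); cv2.imwrite("pics/p11t.png",t["pixels"][:,:,::-1]); cv2.imwrite("pics/p11s.png",s["pixels"][:,:,::-1])
st=robot.get_state(); print(st["tcp_pos"],st["contact_force"],st["grip_width"])
c,sn=np.cos(.193),np.sin(.193)
h=np.array([.5021-.021*c,-.2299-.021*sn]); d=(st["tcp_pos"][:2]-h)@[c,sn]; z=st["tcp_pos"][2]-.1265
print(d,z,np.hypot(d,z),np.arctan2(z,d))
E
```

```text
[ 0.51189473 -0.22809655  0.17488762] [ 2.04304135  2.19422479 -1.81779632] 0.010919492569122422
0.030958783005642816 0.04838762111138947 0.057443956357565266 1.0016194162850909
```

View pics/p11.png

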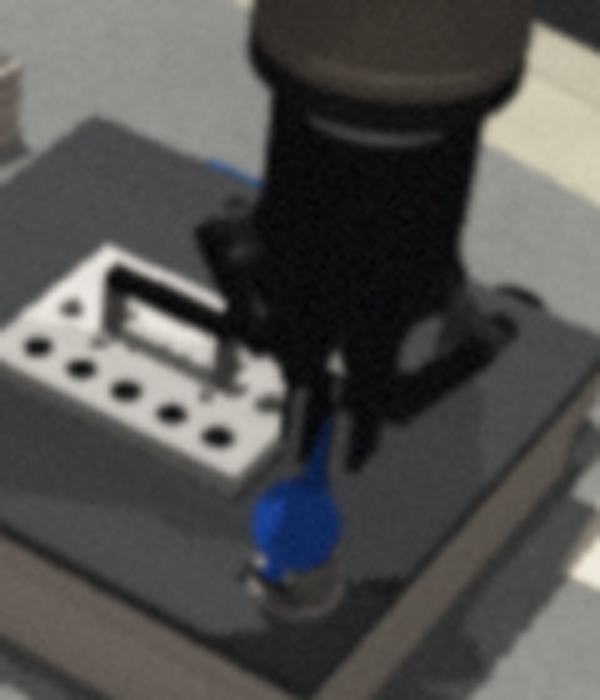

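View pics/p11t.png

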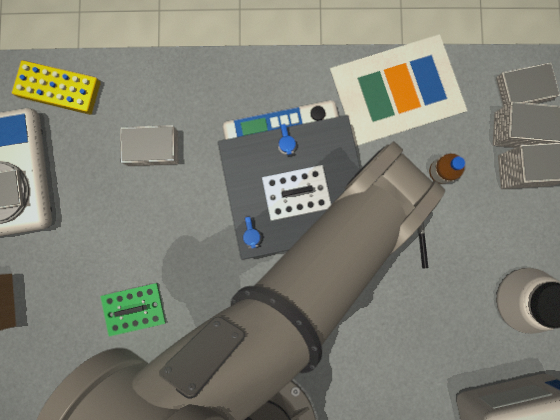

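View pics/p11s.png

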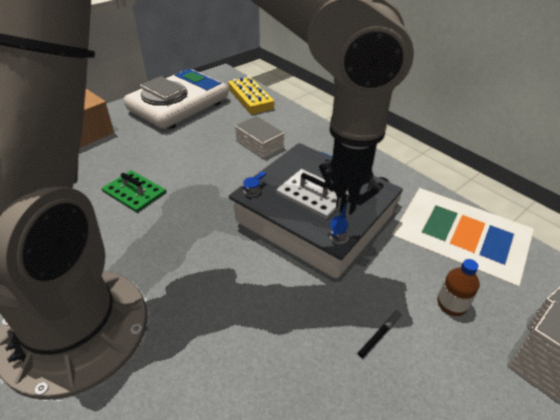

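The side crop shows bolt 2's cap tilted up (295,525) with its tab gripped (320,450). Bolt 1 and 3 caps are flat (top view 252,236 and 288,143). The plate is on the pins, and the well plates (148,145), bottle (450,167) and marker (423,245) are unmoved. Handing in.

```bash
python3 -c "
from bench import robot
print(robot.hand_in())"
```

```text
the job is handed in; nothing more can be done
None
```

The shaker is ready: the plate is on its pins, bolt 2 is the loose one, and I handed in while holding its cap open. The hand-in gave no verdict.

- **Plate:** I carried the silver tube plate over the two pins and lowered it until it met the deck, at the height expected for lying flush. Then I let go, and the force reading fell to about 0.
- **Bolts:** Bolt 3 is firm, giving about 10 N per mm. Bolt 2 sank about 4.6 mm under 2.6 N. I did not tap bolt 1, because the loose one was already found.
- **Cap:** Bolt 2's cap is gripped by its tab. From the tool position it is open about 1.0 rad (57 degrees).
- **Last pictures:** They showed the plate seated, the other two caps shut, and the well plates, bottle and marker where they stood.
- **Disagreement:** The two cameras differed by 4 to 5 mm in y. I corrected for this using the tool's position while it held the plate, and the plate went over the pins without touching them.
- **Not checked:** I did not re-measure the plate's distance from the nest after letting go, only looked at the pictures.

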